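# Back off the gauge stand's knurled locking collar

### The arm

A 6-joint arm with a two-finger parallel gripper is mounted at the origin on the work surface. World frame = base frame: x ahead of the robot, y to its left, z up, the work surface at z = 0. Lengths are in m, angles in rad, forces in N, time in s.
With the tool pointing down it reaches from about 0.3 to 0.775 m from the base axis. Payload 14.6 kg.
Tool frame: the origin (TCP) lies midway between the tips of the shut fingers; the grasp point (between the pads) lies 19 mm behind it (manip.hold_point_z is the distance from the TCP to the grasp point, in m); z points along the fingers, y is the line along which they close (so a half turn about z gives the same grasp; the last joint's range is limited). The gripper opens to 85 mm and grips with 20 to 120 N. Pads are 22 mm wide; open, the fingers measure 114 mm over their backs; the gripper's body (76 mm by 85 mm) begins 54 mm behind the grasp point. The pads swing forward as they close: fully open they stand 13 mm farther back than shut.
Start: joints at [-1.377, 0.3, 1.521, -0, 1.321, -0.067], TCP at [0.142, -0.531, 0.231] pointing down, gripper open.
Joint ranges: [-3.03, 3.03], [-0.79, 2.21], [0.23, 2.52], [-1.04, 4.18], [0, 3.07], [-2.55, 2.55]. Speed limits (rad/s): [2.22, 2.22, 2.57, 3.14, 3.14, 3.14].

### API

Orientations are given as a unit quaternion [x, y, z, w].
In Python, from cell import manip gives the robot as it stands.
- The arm moves only by the tool apply_moves, never from a script. Its argument "series" is a list of rows, each an object of numbers: "x", "y", "z": the shift along the tool's x, y, z in cm; "wx", "wy", "wz": the turn, a rotation vector about the tool's x, y, z in rad; "gripper": the finger opening in cm, from 0 to 8.54. A call has 1 to 5 rows; each row is the pose to reach, as a shift and turn from the pose commanded when the call began, along the tool's axes at that moment; what a row does not reach only later rows make up. A row lasts 1/12 s, in which the tool goes at most 41.7 mm and 7.16 degrees, less where a joint would pass 70% of its speed; a pose out of reach is approached as far as the arm can. A call with a gripper value outside its range is refused whole. The fingers move at their own pace and stop on an object; the grip force is fixed at half the most. Time passes only in rows, so rows that repeat a pose let the fingers close. It gives the time, the measured TCP pose, the force, the opening and the grip force at its end, in the units of the state.
- manip.read_state(): the state, without advancing time (a new reading comes with each control period).
- manip.capture(name): name is "scene" or "top" or "wrist"; returns a dict with "image" (400x640x3 uint8, red, green, blue), "mtx" (3x3 intrinsics, pixels), "k1" (the pictures are not rectified: a ray, as slopes to the right and down, at radius r is drawn at 1 + k1 r^2 times it, then the intrinsics apply), "world_to_cam" (4x4, takes a point from world to camera coordinates). Camera axes: x right, y up, looking along -z (the intrinsics and any distortion apply to the point x, -y, -z); pixel columns grow to the right and rows downward; lengths in m; the calibration is good to about 2 mm. A picture is of the moment at which its call begins. There is no depth.
- manip.close_job(): hands the job in; it is judged then, once.
The state is a dict: "clock": time; "joint_positions": joint angles; "qd": joint speeds; "effort": joint torques, N m; "eef_pos": TCP position; "orientation": TCP orientation; "wrist_force": force on the tool from outside, world axes, zero at the start; "ft_torque": the same for the moment, N m; "grip_width": finger opening in m; "gripper_force": force on a finger pad.
Only numpy, scipy, OpenCV 4.12 (cv2) and the standard library are available. Lean on these libraries where they do the work, as an engineer would, in place of code of your own. Each camera call takes 0.05 s, during which the arm holds its last target. There are 200 camera calls.

### The job

The pressure gauge on the green test stand is to come out later, so loosen the knurled brass locking collar around it: push its rim round with a fingertip, anticlockwise seen from above, counting the turns, until the red dot has come round to the white line for the second time, and leave it there with the dot at the line. Leave the gauge seated in its socket and the loose parts around the stand where they are, and finish clear of everything.

Things in the scene. Friction and masses are not known exactly. Their poses are not given: they have to be found in the camera images.
- collar (a joint): turn of the brass locking collar about its vertical axis, rad, not wrapped, growing anticlockwise from above (loosening): 0 fully tight, red dot at the white line; 6.28 dot at the line the first time; 12.57 the second time. Starts 0.4 to 2.4 past tight. Turns with a steady light drag (0.06 N m, about 1.5 N at the rim), stays where it is left; stops at 0 and 16.3
- collar_mid (a point): centre of the collar, on its axis, half-way up: a brass ring 20 mm tall, 92 mm across the crests of its knurl, 85 mm across the grooves, bore 52 mm. The knurl is 16 vertical round ribs (radius 4 mm, 3.5 mm proud, 16.5 mm apart). It rides on a coarse thread and rises 3 mm for each turn; fully tight, this point is 54 mm above the desk top
- red_dot (a point): centre of the red dot, 11 mm across, painted on the collar's top face 34.5 mm from the axis; it turns with the collar
- white_line (a point): middle of the white line on the stand's base plate, a stripe 26 mm long and 6 mm wide pointing straight out from the collar's axis, 61 mm from it and 11 mm above the desk top; the x axis points away from the collar
- stand: fixed test stand, origin on the collar's axis at desk height, x axis along the white line: green base plate 150 (x) by 130 by 10 mm, round steel body 66 mm across under the collar, copper pipe 16 mm thick at 22 mm height reaching 75 mm out to -x. From 35 mm above the desk up, all the space around the collar is free
- gauge_mid (a point): middle of the pressure gauge's nickel-plated case: a face-up disc 40 mm across, 20 mm thick, white dial, on the collar's axis, its stem standing loose in the stand's socket, 24 mm deep. Its top is 88 mm above the desk top, 24 mm above the collar's top when tight. Leave it seated
- chimney: tinplate chimney stack standing upright on the desk, 84 mm tall, 42 mm across its foot; origin at the centre of its underside. Leave alone
- axle: black iron axle lying on the desk, 110 mm long along its x axis, 18 mm tall; origin on its underside at mid-length. Leave alone
- union_a: hexagonal brass pipe union standing on the desk, 26 mm across flats, 28 mm tall; origin at the centre of its underside. Leave alone
- union_b: second brass pipe union, the same
Things that resemble listed ones, but are neither listed nor needed, are in the scene too. Of the things shaped like the part that bears gauge_mid, the bare steel one is meant.

How it is judged:
By the outcome, as a careful person would: the job done as asked, in the order asked, and still so for the second after the job is handed in, with the robot touching nothing.
It also fails if it takes over 61 s, if anything falls off the work surface, if the arm or the gripper's body presses on something with over 40 N, if the wrist force passes 120 N, or if a joint passes its speed limit or range.

## Working session

There is one attempt and no reset: what is moved stays moved. The work goes in short steps, Python scripts to look and compute and a tool call to move; the robot and the scene stay as the last step left them, time stands still between calls to the robot, and variables do not carry over. Pictures are saved under pics/ and viewed, at most 10 in all, crops included, and the job is handed in when it is done.

Besides the shell and the picture viewer there is one more tool, called after ">>>" as name([rows], argument=value, ...), one row to a line, values as JSON. apply_moves: Moves the arm, as the interface text tells. Its arguments: {"type":"object","properties":{"series":{"type":"array"}},"required":["series"]}

```bash
ls; mkdir -p pics; cat > h.py <<'E'
import numpy as np, cv2
from cell import manip
def ray(c,u,v):
    M=c['mtx'];k=c['k1'];x=(u-M[0,2])/M[0,0];y=(v-M[1,2])/M[1,1]
    a,b=x,y
    for _ in range(20):
        r=a*a+b*b;a,b=x/(1+k*r),y/(1+k*r)
    W=np.array(c['world_to_cam']);R=W[:3,:3];t=W[:3,3]
    return -R.T@t, R.T@np.array([a,-b,-1.])
def onz(c,u,v,z):
    o,d=ray(c,u,v);return o+d*(z-o[2])/d[2]
def proj(c,p):
    W=np.array(c['world_to_cam']);q=W[:3,:3]@p+W[:3,3];a,b=q[0]/-q[2],-q[1]/-q[2]
    s=1+c['k1']*(a*a+b*b);M=c['mtx'];return np.array([M[0,0]*a*s+M[0,2],M[1,1]*b*s+M[1,2]])
def cap(n):
    c=manip.capture(n)
    for k in('mtx','world_to_cam'):c[k]=np.array(c[k])
    return c
def save(c,f,box=None,s=1):
    im=c['image'][:,:,::-1]
    if box:im=im[box[1]:box[3],box[0]:box[2]]
    cv2.imwrite('pics/'+f,cv2.resize(im,None,fx=s,fy=s,interpolation=cv2.INTER_CUBIC))
E
python3 - <<'E'
from h import *
a=cap('top');b=cap('scene')
save(a,'top.png');save(b,'scene.png')
for c in(a,b):
    o,d=ray(c,320,200);print(o,d)
E
```

```text
pics
[0.46750662 0.02521646 0.80328927] [ 0.19844968  0.03755744 -0.97940657]
[1.16007326 0.39935259 0.56664665] [-0.66336659 -0.44020708 -0.60514707]
```

View pics/top.png

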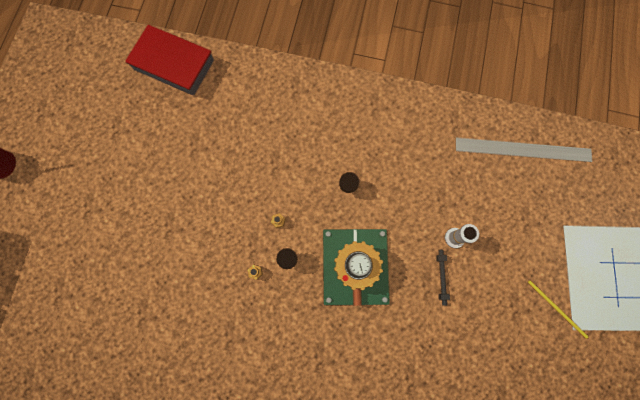

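View pics/scene.png

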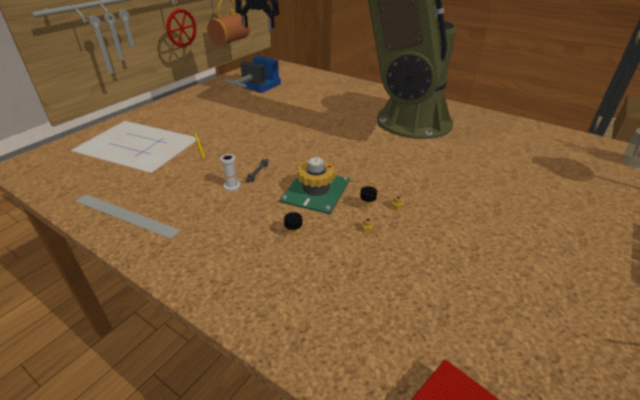

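The top view shows the stand with the collar and gauge at about (359,264). The white line is at (355,236) and the red dot at (345,278). Lookalikes for the gauge are the black discs at (349,182) and (287,259); the gauge in the collar is the nickel one at (359,264). The unions are at (278,221) and (254,272), the axle at (444,278) and the chimney at (462,236).

```bash
cat >> h.py <<'E'
def blobs(m,amin=15):
    n,l,s,c=cv2.connectedComponentsWithStats(m.astype(np.uint8));return [(c[i],s[i,4]) for i in range(1,n) if s[i,4]>=amin]
def reddot(c):
    h=cv2.cvtColor(c['image'],cv2.COLOR_RGB2HSV)
    return ((h[...,0]<6)|(h[...,0]>174))&(h[...,1]>190)&(h[...,2]>120)
E
python3 - <<'E'
from h import *
c=cap('top');save(c,'crop.png',(310,215,410,315),6)
R=c['image'].astype(int)
print([ (b[0].round(1),b[1]) for b in blobs(reddot(c),4)])
h=cv2.cvtColor(c['image'],cv2.COLOR_RGB2HSV)
w=(h[...,1]<60)&(h[...,2]>150);w[:225]=0;w[250:]=0;w[:,:340]=0;w[:,375:]=0
print([(b[0].round(1),b[1],onz(c,*b[0],.011).round(4)) for b in blobs(w,5)])
g=cv2.inRange(h,(14,110,120),(30,255,255));g[:230]=0;g[305:]=0;g[:,:325]=0;g[:,395:]=0
br=g
gr=cv2.inRange(h,(60,80,30),(90,255,255))
ct=max(cv2.findContours(gr,cv2.RETR_EXTERNAL,2)[0],key=cv2.contourArea)
box=cv2.boxPoints(cv2.minAreaRect(ct));print(box)
q=[onz(c,*p,.01) for p in box];print(np.round(q,4),np.mean(q,0))
s=manip.read_state();print(s['eef_pos'],s['orientation'],s['clock'])
for u,v in [(278,221),(254,272),(349,182),(287,259),(455,238),(444,278)]:print(u,v,onz(c,u,v,.01).round(3))
E
```

```text
[(array([167.7,  56. ]), np.int32(2961)), (array([344.9, 277.8]), np.int32(23))]
[(array([355., 235.]), np.int32(33), array([ 0.5736, -0.0296,  0.011 ]))]
[[324. 230.]
 [352. 230.]
 [352. 304.]
 [324. 304.]]
[[ 0.5695  0.0338  0.01  ]
 [ 0.5824 -0.0216  0.01  ]
 [ 0.4397 -0.0522  0.01  ]
 [ 0.4274  0.0013  0.01  ]] [ 0.50475855 -0.00971004  0.01      ]
[ 0.14176881 -0.53122587  0.2308455 ] [ 9.91510394e-01  1.30026655e-01 -3.54671099e-05 -4.54608755e-04] 0.15
278 221 [0.566 0.129 0.01 ]
254 272 [0.456 0.151 0.01 ]
349 182 [0.679 0.005 0.01 ]
287 259 [0.496 0.093 0.01 ]
455 238 [ 0.614 -0.229  0.01 ]
444 278 [ 0.53  -0.221  0.01 ]
```

View pics/crop.png

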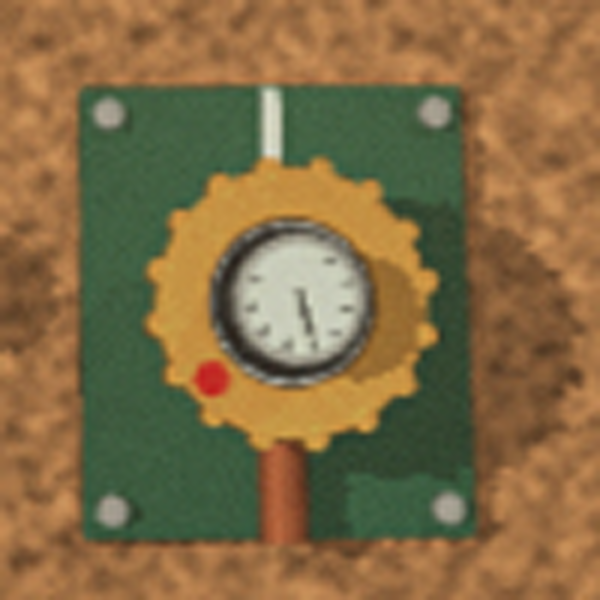

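The crop confirms the stand: nickel gauge with a white dial centred at crop (292,303), the red dot at (211,379), the white line at (271,123), and corner screws at (108,112), (436,112), (112,510) and (450,508).

```bash
python3 - <<'E'
from h import *
c=cap('top')
f=lambda u,v:(310+u/6,215+v/6)
cor=[onz(c,*f(*p),.01) for p in [(80,88),(462,86),(475,540),(85,543)]]
print(np.round(cor,4),np.mean(cor,0).round(4),[np.linalg.norm(cor[i]-cor[i-1]).round(3) for i in range(4)])
C=onz(c,*f(293,303),.065);print('collar',C)
print('gauge',onz(c,*f(295,298),.088))
d=onz(c,344.9,277.8,.065);w=onz(c,355,235.5,.011);print(d,w)
a=np.mean(cor,0)[:2]
for X in(C[:2],a):
  print(np.linalg.norm(d[:2]-X),np.linalg.norm(w[:2]-X))
v=d-C;u=w[:2]-a;print(np.arctan2(v[1],v[0]),np.arctan2(u[1],u[0]))
b=cap('scene');save(b,'sc2.png',(270,140,370,220),6)
m=blobs(reddot(b),4);print([(p[0],p[1],onz(b,*p[0],.065)) for p in m])
print(proj(b,np.r_[a,.088]),proj(b,np.r_[a,.065]))
E
```

```text
[[ 5.699e-01  3.520e-02  1.000e-02]
 [ 5.998e-01 -9.080e-02  1.000e-02]
 [ 4.542e-01 -1.237e-01  1.000e-02]
 [ 4.247e-01  3.000e-04  1.000e-02]] [ 0.5121 -0.0447  0.01  ] [np.float64(0.149), np.float64(0.129), np.float64(0.149), np.float64(0.127)]
collar [ 0.51242054 -0.04464159  0.065     ]
gauge [ 0.51260745 -0.04274474  0.088     ]
[ 0.48466847 -0.02419381  0.065     ] [ 0.57264289 -0.02983663  0.011     ]
0.03447157478602813 0.06201546713560121
0.0342932706549673 0.062329839122961486
2.5065919104553904 0.241516629092709
[(array([172.7826087,  14.5      ]), np.int32(46), array([-0.37714517, -1.66001559,  0.065     ])), (array([451.95802185, 386.09660725]), np.int32(1739), array([0.84728214, 0.40413696, 0.065     ]))]
[315.49496551 160.01602805] [315.4706837  168.25531387]
```

>>> apply_moves([
  {"gripper":0},
  {"gripper":0},
  {"gripper":0},
  {"gripper":0},
  {"gripper":0},
])

```text
$.series[0]: bad value
```

>>> apply_moves([
  {"x":0,"y":0,"z":0,"wx":0,"wy":0,"wz":0,"gripper":0.1},
  {"x":0,"y":0,"z":0,"wx":0,"wy":0,"wz":0,"gripper":0.1},
])

```text
clock: 0.42
eef_pos: [0.1418, -0.5314, 0.2312]
orientation: [0.992, 0.13, -0.0, -0.0]
wrist_force: [1.1, 0.1, 0.3]
grip_width: 0.064
gripper_force: 0.0
```

```bash
cat >> h.py <<'E'
from scipy.spatial.transform import Rotation as Ro
C=np.array([.5123,-.0445]);TAU=.44;K=np.array([-.011,-.0145])
def here():
    s=manip.read_state();R=Ro.from_quat(s['orientation']);x=R.as_matrix()[:,0]
    return np.array(s['eef_pos']),R,np.arctan2(x[1],x[0]),s
def tcp_for(th,r,K=K,tau=TAU):
    ph=th+tau;x=np.array([np.cos(ph),np.sin(ph)]);y=np.array([np.sin(ph),-np.cos(ph)])
    return C+r*np.array([np.cos(th),np.sin(th)])-K[0]*x-K[1]*y,ph
def move(th,r,z,K=K):
    p,R,ph,s=here();t,p2=tcp_for(th,r,K);d=R.inv().apply(np.r_[t,z]-p)*100
    return d.round(2),'wz',round(ph-p2,3),'rot residual tilt',Ro.as_rotvec(R).round(4),'tcp',t.round(4)
E
python3 -c "
from h import *
print(move(-.94,.075,.16));print(here()[2])"
```

```text
(array([ 50.86, -28.69,   7.12]), 'wz', np.float64(0.761), 'rot residual tilt', array([-3.1148, -0.4084,  0.    ]), 'tcp', array([ 0.5592, -0.1231]))
0.26076145131534195
```

>>> apply_moves([
  {"x":50.9,"y":-28.7,"z":7.1,"wx":0,"wy":0,"wz":0.76,"gripper":0.1},
  {"x":50.9,"y":-28.7,"z":7.1,"wx":0,"wy":0,"wz":0.76,"gripper":0.1},
  {"x":50.9,"y":-28.7,"z":7.1,"wx":0,"wy":0,"wz":0.76,"gripper":0.1},
  {"x":50.9,"y":-28.7,"z":7.1,"wx":0,"wy":0,"wz":0.76,"gripper":0.1},
  {"x":50.9,"y":-28.7,"z":7.1,"wx":0,"wy":0,"wz":0.76,"gripper":0.1},
])

```text
clock: 0.83
eef_pos: [0.2795, -0.397, 0.2081]
orientation: [0.987, -0.16, 0.0, 0.0]
wrist_force: [0.8, -1.4, 0.4]
grip_width: 0.0015
gripper_force: 0.0
```

```bash
python3 -c "
from h import *
print(move(-.94,.075,.16));print(here()[2])"
```

```text
(array([ 17.9 , -34.82,   4.81]), 'wz', np.float64(0.179), 'rot residual tilt', array([ 3.1011e+00, -5.0180e-01,  3.0000e-04]), 'tcp', array([ 0.5592, -0.1231]))
-0.32085362976717385
```

>>> apply_moves([
  {"x":17.5,"y":-34,"z":4.7,"wx":0,"wy":0,"wz":0.15,"gripper":0.1},
  {"x":17.5,"y":-34,"z":4.7,"wx":0,"wy":0,"wz":0.15,"gripper":0.1},
  {"x":17.5,"y":-34,"z":4.7,"wx":0,"wy":0,"wz":0.15,"gripper":0.1},
  {"x":17.5,"y":-34,"z":4.7,"wx":0,"wy":0,"wz":0.15,"gripper":0.1},
  {"x":17.5,"y":-34,"z":4.7,"wx":0,"wy":0,"wz":0.15,"gripper":0.1},
])

```text
clock: 1.25
eef_pos: [0.4231, -0.255, 0.1834]
orientation: [0.973, -0.23, 0.0, 0.0]
wrist_force: [1.2, -1.9, 0.1]
grip_width: 0.001
gripper_force: 0.0
```

```bash
python3 -c "
from h import *
print(move(-.94,.075,.16));print(here()[2])"
```

```text
(array([  6.25, -17.9 ,   2.34]), 'wz', np.float64(0.035), 'rot residual tilt', array([ 3.0568e+00, -7.2410e-01,  8.0000e-04]), 'tcp', array([ 0.5592, -0.1231]))
-0.4651607879169651
```

>>> apply_moves([
  {"x":6,"y":-17.2,"z":2.2,"wx":0,"wy":0,"wz":0.02,"gripper":0.1},
  {"x":6,"y":-17.2,"z":2.2,"wx":0,"wy":0,"wz":0.02,"gripper":0.1},
  {"x":6,"y":-17.2,"z":2.2,"wx":0,"wy":0,"wz":0.02,"gripper":0.1},
  {"x":6,"y":-17.2,"z":2.2,"wx":0,"wy":0,"wz":0.02,"gripper":0.1},
  {"x":6,"y":-17.2,"z":2.2,"wx":0,"wy":0,"wz":0.02,"gripper":0.1},
])

```text
clock: 1.67
eef_pos: [0.555, -0.1262, 0.1606]
orientation: [0.971, -0.239, -0.0, -0.0]
wrist_force: [-1.2, -0.3, -0.6]
grip_width: 0.0008
gripper_force: 0.0
```

```bash
python3 -c "
from h import *
print(move(-.94,.075,.16));print(here()[2],here()[3]['joint_positions'],here()[3]['wrist_force'])
c=cap('wrist');save(c,'w1.png')
p,R,_,_=here()
print('tip px',proj(c,p))
b=cap('scene');save(b,'s3.png',(260,110,400,215),5)"
```

```text
(array([ 0.23, -0.48,  0.06]), 'wz', np.float64(0.018), 'rot residual tilt', array([-3.0502e+00,  7.5010e-01,  4.0000e-04]), 'tcp', array([ 0.5592, -0.1231]))
-0.4822777461010755 [-2.88230382e-01  4.07905885e-01  1.54605362e+00  5.84893030e-04
  1.18793763e+00  1.76462520e+00] [-1.21218255 -0.30317298 -0.58983413]
tip px [313.57853204 248.64261595]
```

View pics/w1.png

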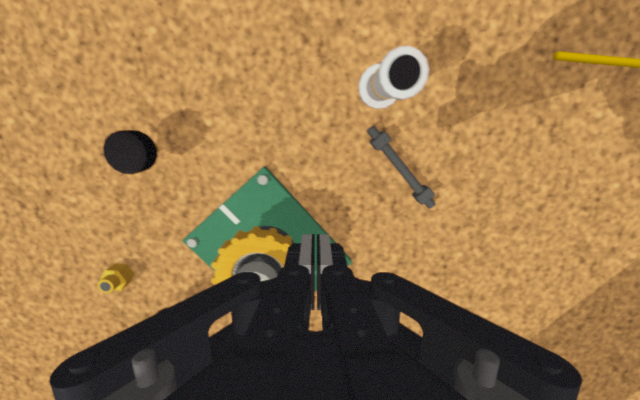

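View pics/s3.png

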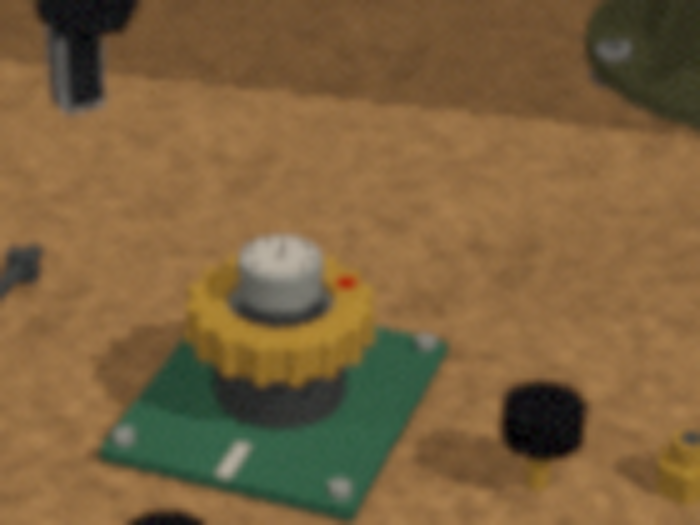

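The wrist view shows the shut fingertips at about columns 290–345, row 240, with the collar at (255,265) and the line at (229,214). The scene crop shows the brass collar clear all round, the gauge seated, and the dot at crop (346,283).

```bash
python3 - <<'E'
from h import *
c=cap('wrist');p,R,_,_=here()
o,_=ray(c,320,200);print('cam in tool mm',(R.inv().apply(o-p)*1e3).round(1))
def ontool(u,v,z): 
    o,d=ray(c,u,v);o=R.inv().apply(o-p);d=R.inv().apply(d);return ((o+d*(z-o[2])/d[2])*1e3).round(1)
for uv in [(303,236),(331,236),(289,246),(345,246)]:
    print(uv,ontool(*uv,0),ontool(*uv,-.01))
# predicted box corners
for x in(-.011,.011):
  for y in(-.0145,.0145):
    for z in(0,-.02):
      print(x,y,z,proj(c,p+R.apply([x,y,z])).round(0))
save(c,'w2.png',(260,200,380,320),5)
E
```

```text
cam in tool mm [  68.5   -1.5 -142.8]
(303, 236) [ 8.2 -8.1  0. ] [ 12.4  -7.7 -10. ]
(331, 236) [8.2 7.3 0. ] [ 12.4   6.7 -10. ]
(289, 246) [  2.2 -15.9   0. ] [  6.8 -14.9 -10. ]
(345, 246) [ 2.2 15.2  0. ] [  6.9  14.  -10. ]
-0.011 -0.0145 0 [292. 267.]
-0.011 -0.0145 -0.02 [289. 287.]
-0.011 0.0145 0 [343. 267.]
-0.011 0.0145 -0.02 [347. 287.]
0.011 -0.0145 0 [291. 231.]
0.011 -0.0145 -0.02 [288. 247.]
0.011 0.0145 0 [344. 231.]
0.011 0.0145 -0.02 [348. 247.]
```

View pics/w2.png

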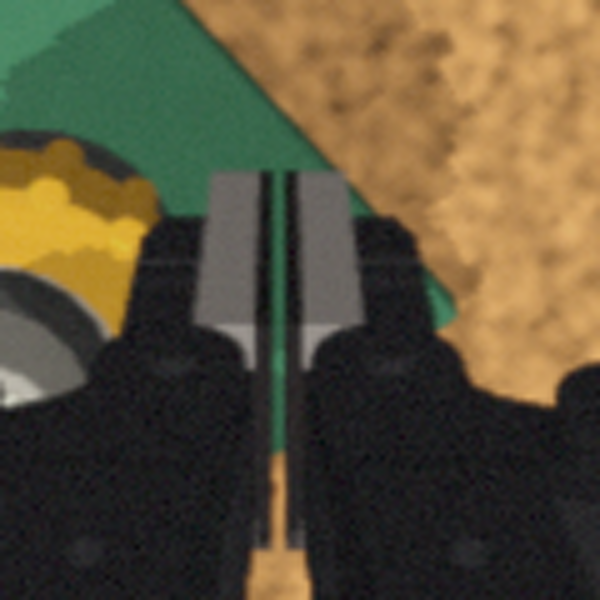

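The crop shows bare steel pads reaching about ±8 mm across the tip, with narrower black backs set behind them. The corner to engage is therefore about (-11,-8) mm in the tool frame. Next I get the rib phase so I can enter a groove.

```bash
sed -i 's/TAU=.44;K=np.array(\[-.011,-.0145\])/TAU=.15;K=np.array([-.011,-.008])/' h.py; cat >> h.py <<'E'
def ribs(c,zt,a0=-3.14,a1=3.14):
    h=cv2.cvtColor(c['image'],cv2.COLOR_RGB2HSV).astype(float);a=np.arange(a0,a1,.01);S=0
    for r in(.0435,.0445,.0455):
        P=np.array([proj(c,np.array([C[0]+r*np.cos(t),C[1]+r*np.sin(t),zt])) for t in a]).astype(np.float32)
        hu=((h[...,0]>10)&(h[...,0]<32)&(h[...,1]>110)&(h[...,2]>120)).astype(np.float32)
        S=S+cv2.remap(hu,P[:,:1],P[:,1:],cv2.INTER_LINEAR)[:,0]
    z=np.sum((S-S.mean())*np.exp(16j*a));return np.angle(z)/16,abs(z)/len(a)
E
python3 - <<'E'
from h import *
c=cap('top');print('rib phase (mod .3927)',ribs(c,.065))
print([(b[0],b[1]) for b in blobs(reddot(c),4)])
f,_=ribs(c,.065)
g=f+.19635+.3927*np.arange(-6,2);print('grooves',g.round(3))
for th in g: 
    if -.8<th<-.4: print(th,move(th,.056,.046),move(th,.0438,.046))
E
```

```text
rib phase (mod .3927) (np.float64(-0.007652240438204335), np.float64(0.5334169534431611))
[(array([167.80246914,  56.23723724]), np.int32(2997)), (array([344.81818182, 277.72727273]), np.int32(22))]
grooves [-2.168 -1.775 -1.382 -0.989 -0.597 -0.204  0.189  0.581]
-0.5967022404382043 (array([-0.83, -4.28, 11.51]), 'wz', np.float64(-0.037), 'rot residual tilt', array([ 3.0499e+00, -7.5310e-01, -8.0000e-04]), 'tcp', array([ 0.5651, -0.0879])) (array([-2.04, -4.42, 11.51]), 'wz', np.float64(-0.037), 'rot residual tilt', array([ 3.0499e+00, -7.5310e-01, -8.0000e-04]), 'tcp', array([ 0.555 , -0.0811]))
```

>>> apply_moves([
  {"x":-0.3,"y":-2.0,"z":4,"wx":0,"wy":0,"wz":-0.04,"gripper":0},
  {"x":-0.8,"y":-4.3,"z":7.5,"wx":0,"wy":0,"wz":-0.04,"gripper":0},
  {"x":-0.8,"y":-4.3,"z":11.5,"wx":0,"wy":0,"wz":-0.04,"gripper":0},
  {"x":-0.8,"y":-4.3,"z":11.5,"wx":0,"wy":0,"wz":-0.04,"gripper":0},
  {"x":-0.8,"y":-4.3,"z":11.5,"wx":0,"wy":0,"wz":-0.04,"gripper":0},
])

```text
clock: 2.28
eef_pos: [0.5645, -0.0888, 0.0458]
orientation: [0.975, -0.221, -0.002, 0.0]
wrist_force: [0.3, 0.3, 0.1]
grip_width: 0.0002
gripper_force: 0.0
```

```bash
python3 - <<'E'
from h import *
print(move(-.597,.0438,.046)); p,R,ph,s=here();print(p,ph,s['wrist_force'])
c=cap('wrist');save(c,'w3.png',(180,180,380,330),4)
E
```

```text
(array([-1.19, -0.29, -0.02]), 'wz', np.float64(0.001), 'rot residual tilt', array([ 3.0637, -0.6946, -0.0054]), 'tcp', array([ 0.555 , -0.0811]))
[ 0.5645071  -0.08883432  0.04578411] -0.44588935595390033 [0.32623318 0.31856459 0.09032952]
```

View pics/w3.png

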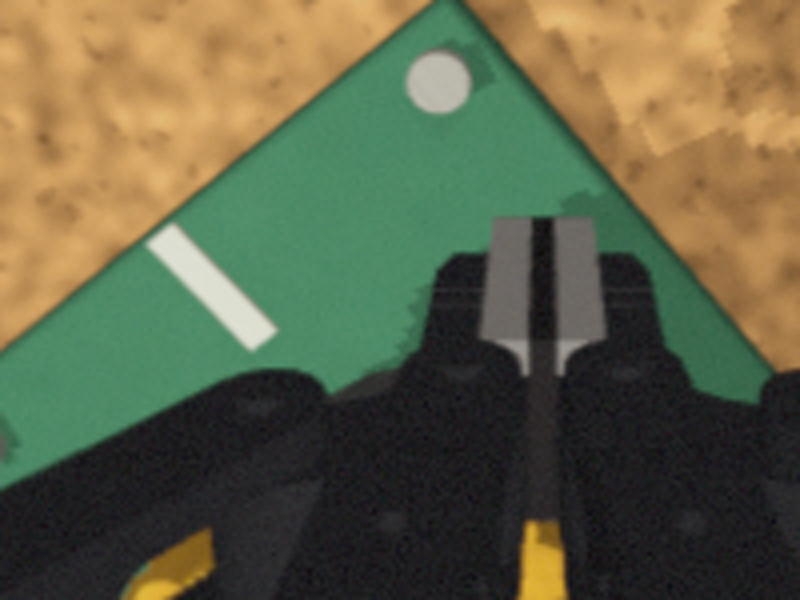

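The wrist view shows the tip beside the collar with the white line at crop (215,290), and the knuckles are clear of the gauge. Now I enter the groove.

>>> apply_moves([
  {"x":-0.4,"y":-0.27,"z":0,"wx":0,"wy":0,"wz":0,"gripper":0},
  {"x":-0.7,"y":-0.27,"z":0,"wx":0,"wy":0,"wz":0,"gripper":0},
  {"x":-0.9,"y":-0.27,"z":0,"wx":0,"wy":0,"wz":0,"gripper":0},
  {"x":-1.0,"y":-0.27,"z":0,"wx":0,"wy":0,"wz":0,"gripper":0},
  {"x":-1.1,"y":-0.27,"z":0,"wx":0,"wy":0,"wz":0,"gripper":0},
])

```text
clock: 2.75
eef_pos: [0.557, -0.081, 0.0472]
orientation: [0.975, -0.221, 0.001, -0.0]
wrist_force: [0.6, 0.6, -0.1]
grip_width: 0.0004
gripper_force: 0.0
```

```bash
cat >> h.py <<'E'
def fingerpol():
    p,R,ph,s=here();q=p+R.apply([K[0],K[1],0]);v=q[:2]-C
    f=R.inv().apply(s['wrist_force']);print('corner r %.4f th %.3f z %.4f phi %.3f q6 %.2f'%(np.hypot(*v),np.arctan2(v[1],v[0]),p[2],ph,s['joint_positions'][5]),'tool force',f.round(1),'axis in tool',(R.inv().apply(np.r_[C,p[2]]-p)*100).round(2),'t',s['clock'])
def arc(n=5,a=.12):
    p,R,ph,s=here();c=(R.inv().apply(np.r_[C,p[2]]-p)*100)[:2]
    for k in range(1,n+1):
        t=-a*k;M=np.array([[np.cos(t),-np.sin(t)],[np.sin(t),np.cos(t)]]);print((c-M@c).round(2),round(t,2))
E
python3 -c "
from h import *
fingerpol();arc()"
```

```text
corner r 0.0454 th -0.570 z 0.0472 phi -0.445 q6 1.81 tool force [ 0.2 -0.8  0.1] axis in tool [-5.61 -1.37 -0.01] t 2.75
[ 0.12 -0.68] -0.12
[ 0.16 -1.37] -0.24
[ 0.12 -2.06] -0.36
[-0.   -2.74] -0.48
[-0.21 -3.4 ] -0.6
```

>>> apply_moves([
  {"x":-0.08,"y":0.05,"z":0.1,"wx":0,"wy":0,"wz":0,"gripper":0},
  {"x":-0.16,"y":0.05,"z":0.1,"wx":0,"wy":0,"wz":0,"gripper":0},
])

```text
clock: 2.92
eef_pos: [0.5554, -0.0808, 0.0455]
orientation: [0.975, -0.221, 0.0, 0.0]
wrist_force: [6.3, -3.8, 1.5]
grip_width: 0.0001
gripper_force: 2.9
```

```bash
python3 -c "
from h import *
fingerpol();arc()"
```

```text
corner r 0.0440 th -0.587 z 0.0455 phi -0.445 q6 1.81 tool force [ 7.3  0.8 -1.5] axis in tool [-5.46 -1.42 -0.  ] t 2.9167
[ 0.13 -0.66] -0.12
[ 0.18 -1.34] -0.24
[ 0.15 -2.01] -0.36
[ 0.04 -2.68] -0.48
[-0.15 -3.33] -0.6
```

>>> apply_moves([
  {"x":0.19,"y":-0.67,"z":0,"wx":0,"wy":0,"wz":-0.12,"gripper":0},
  {"x":0.24,"y":-1.35,"z":0,"wx":0,"wy":0,"wz":-0.24,"gripper":0},
  {"x":0.21,"y":-2.02,"z":0,"wx":0,"wy":0,"wz":-0.36,"gripper":0},
  {"x":0.1,"y":-2.69,"z":0,"wx":0,"wy":0,"wz":-0.48,"gripper":0},
  {"x":-0.09,"y":-3.34,"z":0,"wx":0,"wy":0,"wz":-0.6,"gripper":0},
])

```text
clock: 3.33
eef_pos: [0.5693, -0.0501, 0.0455]
orientation: [0.997, 0.08, 0.0, 0.0]
wrist_force: [2.0, -1.0, 1.1]
grip_width: -0.0003
gripper_force: 1.1
```

```bash
python3 -c "
from h import *
fingerpol();arc()
c=cap('top');save(c,'t4.png',(310,215,410,315),5)
for b in blobs(reddot(c),4):
  v=onz(c,*b[0],.0652)[:2]-C;print(b,np.hypot(*v),np.arctan2(v[1],v[0]))"
```

```text
corner r 0.0449 th 0.012 z 0.0455 phi 0.161 q6 1.26 tool force [ 1.8  1.3 -1.1] axis in tool [-5.54 -1.46 -0.01] t 3.3333
[ 0.14 -0.67] -0.12
[ 0.19 -1.36] -0.24
[ 0.16 -2.04] -0.36
[ 0.05 -2.72] -0.48
[-0.14 -3.38] -0.6
(array([167.78891116,  56.23213093]), np.int32(2994)) 0.5821924265631772 0.9632670821070582
```

Forces show about 1.3 N tangential, which matches the stated drag, so it is pushing. I continue round.

>>> apply_moves([
  {"x":0.14,"y":-0.67,"z":0,"wx":0,"wy":0,"wz":-0.12,"gripper":0},
  {"x":0.19,"y":-1.36,"z":0,"wx":0,"wy":0,"wz":-0.24,"gripper":0},
  {"x":0.16,"y":-2.04,"z":0,"wx":0,"wy":0,"wz":-0.36,"gripper":0},
  {"x":0.05,"y":-2.72,"z":0,"wx":0,"wy":0,"wz":-0.48,"gripper":0},
  {"x":-0.14,"y":-3.38,"z":0,"wx":0,"wy":0,"wz":-0.6,"gripper":0},
])

```text
clock: 3.8
eef_pos: [0.5628, -0.0168, 0.0457]
orientation: [0.929, 0.37, 0.001, 0.0]
wrist_force: [2.9, 0.1, 1.5]
grip_width: 0.0002
gripper_force: 1.4
```

>>> apply_moves([
  {"x":0.14,"y":-0.67,"z":0,"wx":0,"wy":0,"wz":-0.12,"gripper":0},
  {"x":0.19,"y":-1.36,"z":0,"wx":0,"wy":0,"wz":-0.24,"gripper":0},
  {"x":0.16,"y":-2.04,"z":0,"wx":0,"wy":0,"wz":-0.36,"gripper":0},
  {"x":0.05,"y":-2.72,"z":0,"wx":0,"wy":0,"wz":-0.48,"gripper":0},
  {"x":-0.14,"y":-3.38,"z":0,"wx":0,"wy":0,"wz":-0.6,"gripper":0},
])

```text
clock: 4.22
eef_pos: [0.5382, 0.0069, 0.0457]
orientation: [0.778, 0.628, 0.001, 0.0]
wrist_force: [2.1, 1.0, 1.6]
grip_width: 0.0001
gripper_force: 1.0
```

```bash
python3 -c "
from h import *
fingerpol()
for n in('top','scene','wrist'):
  c=cap(n)
  for b in blobs(reddot(c),4):
    v=onz(c,*b[0],.0655)[:2]-C
    if np.hypot(*v)<.06: print(n,b,np.hypot(*v),np.arctan2(v[1],v[0]))"
```

```text
corner r 0.0452 th 1.214 z 0.0457 phi 1.358 q6 0.16 tool force [ 1.5  1.9 -1.6] axis in tool [-5.58 -1.45 -0.  ] t 4.2167
```

>>> apply_moves([
  {"x":0.1,"y":-0.67,"z":0,"wx":0,"wy":0,"wz":-0.12,"gripper":0},
  {"x":0.15,"y":-1.36,"z":0,"wx":0,"wy":0,"wz":-0.24,"gripper":0},
  {"x":0.12,"y":-2.04,"z":0,"wx":0,"wy":0,"wz":-0.36,"gripper":0},
  {"x":0.01,"y":-2.72,"z":0,"wx":0,"wy":0,"wz":-0.48,"gripper":0},
  {"x":-0.18,"y":-3.38,"z":0,"wx":0,"wy":0,"wz":-0.6,"gripper":0},
])

```text
clock: 4.78
eef_pos: [0.5048, 0.012, 0.0454]
orientation: [0.559, 0.829, 0.0, 0.0]
wrist_force: [0.7, 0.5, 0.2]
grip_width: -0.0
gripper_force: 0.6
```

>>> apply_moves([
  {"x":0.14,"y":-0.67,"z":0,"wx":0,"wy":0,"wz":-0.12,"gripper":0},
  {"x":0.19,"y":-1.36,"z":0,"wx":0,"wy":0,"wz":-0.24,"gripper":0},
  {"x":0.16,"y":-2.04,"z":0,"wx":0,"wy":0,"wz":-0.36,"gripper":0},
  {"x":0.05,"y":-2.72,"z":0,"wx":0,"wy":0,"wz":-0.48,"gripper":0},
  {"x":-0.14,"y":-3.38,"z":0,"wx":0,"wy":0,"wz":-0.6,"gripper":0},
])

```text
clock: 5.2
eef_pos: [0.4738, -0.0021, 0.0453]
orientation: [0.289, 0.957, 0.0, -0.0]
wrist_force: [1.6, 1.3, 0.7]
grip_width: -0.0
gripper_force: 0.6
```

```bash
cat > look.py <<'E'
from h import *
fingerpol()
for n in('top','scene','wrist'):
  c=cap(n)
  for b in blobs(reddot(c),4):
    v=onz(c,*b[0],.067)[:2]-C
    if np.hypot(*v)<.06: print(n,b,np.hypot(*v),np.arctan2(v[1],v[0]))
E
python3 look.py
```

```text
corner r 0.0450 th 2.421 z 0.0453 phi 2.554 q6 -1.07 tool force [-0.6  2.  -0.7] axis in tool [-5.56 -1.4  -0.  ] t 5.2
top (array([374.72727273, 256.5       ]), np.int32(22)) 0.03416615497012549 -0.8382588876398324
```

>>> apply_moves([
  {"x":0.14,"y":-0.67,"z":0,"wx":0,"wy":0,"wz":-0.12,"gripper":0},
  {"x":0.19,"y":-1.36,"z":0,"wx":0,"wy":0,"wz":-0.24,"gripper":0},
  {"x":0.16,"y":-2.04,"z":0,"wx":0,"wy":0,"wz":-0.36,"gripper":0},
  {"x":0.05,"y":-2.72,"z":0,"wx":0,"wy":0,"wz":-0.48,"gripper":0},
  {"x":-0.14,"y":-3.38,"z":0,"wx":0,"wy":0,"wz":-0.6,"gripper":0},
])

```text
clock: 5.77
eef_pos: [0.4565, -0.0309, 0.0453]
orientation: [-0.006, 1.0, -0.0, -0.0]
wrist_force: [-0.7, 0.3, -0.2]
grip_width: 0.0
gripper_force: 0.0
```

>>> apply_moves([
  {"x":0.14,"y":-0.67,"z":0,"wx":0,"wy":0,"wz":-0.12,"gripper":0},
  {"x":0.19,"y":-1.36,"z":0,"wx":0,"wy":0,"wz":-0.24,"gripper":0},
  {"x":0.16,"y":-2.04,"z":0,"wx":0,"wy":0,"wz":-0.36,"gripper":0},
  {"x":0.05,"y":-2.72,"z":0,"wx":0,"wy":0,"wz":-0.48,"gripper":0},
  {"x":-0.14,"y":-3.38,"z":0,"wx":0,"wy":0,"wz":-0.6,"gripper":0},
])

```text
clock: 6.18
eef_pos: [0.4585, -0.0648, 0.0453]
orientation: [-0.301, 0.954, 0.0, -0.0]
wrist_force: [0.5, -0.2, -0.3]
grip_width: 0.0001
gripper_force: 0.0
```

```bash
python3 look.py
```

```text
corner r 0.0451 th -2.668 z 0.0453 phi -2.531 q6 -2.40 tool force [-0.3 -0.4  0.3] axis in tool [-5.57 -1.42 -0.  ] t 6.1833
top (array([371.25, 251.75]), np.int32(20)) 0.03465427878593765 -0.523505666136122
```

The dot shows 5.53 rad, so the finger slipped off a rib on the far side: it was too shallow there. I retract, unwind and re-engage slightly deeper with a corrected centre.

>>> apply_moves([
  {"x":1.2,"y":0,"z":0,"wx":0,"wy":0,"wz":0,"gripper":0},
])

```text
clock: 6.42
eef_pos: [0.4491, -0.0708, 0.0454]
orientation: [-0.298, 0.954, -0.0, 0.0]
wrist_force: [0.5, -0.0, -0.6]
grip_width: 0.0001
gripper_force: 0.0
```

>>> apply_moves([
  {"x":-0.22,"y":0.8,"z":0,"wx":0,"wy":0,"wz":0.12,"gripper":0},
  {"x":-0.53,"y":1.58,"z":0,"wx":0,"wy":0,"wz":0.24,"gripper":0},
  {"x":-0.93,"y":2.31,"z":0,"wx":0,"wy":0,"wz":0.36,"gripper":0},
  {"x":-1.42,"y":2.98,"z":0,"wx":0,"wy":0,"wz":0.48,"gripper":0},
  {"x":-1.98,"y":3.59,"z":0,"wx":0,"wy":0,"wz":0.6,"gripper":0},
])

```text
clock: 6.83
eef_pos: [0.4431, -0.0302, 0.0453]
orientation: [-0.001, 1.0, 0.0, -0.0]
wrist_force: [-0.6, -0.5, 0.0]
grip_width: 0.0002
gripper_force: 0.0
```

>>> apply_moves([
  {"x":-0.22,"y":0.8,"z":0,"wx":0,"wy":0,"wz":0.12,"gripper":0},
  {"x":-0.53,"y":1.58,"z":0,"wx":0,"wy":0,"wz":0.24,"gripper":0},
  {"x":-0.93,"y":2.31,"z":0,"wx":0,"wy":0,"wz":0.36,"gripper":0},
  {"x":-1.42,"y":2.98,"z":0,"wx":0,"wy":0,"wz":0.48,"gripper":0},
  {"x":-1.98,"y":3.59,"z":0,"wx":0,"wy":0,"wz":0.6,"gripper":0},
])

```text
clock: 7.25
eef_pos: [0.4627, 0.006, 0.0453]
orientation: [0.295, 0.956, -0.0, -0.0]
wrist_force: [0.3, -0.5, -0.6]
grip_width: 0.0002
gripper_force: 0.0
```

>>> apply_moves([
  {"x":-0.22,"y":0.8,"z":0,"wx":0,"wy":0,"wz":0.12,"gripper":0},
  {"x":-0.53,"y":1.58,"z":0,"wx":0,"wy":0,"wz":0.24,"gripper":0},
  {"x":-0.93,"y":2.31,"z":0,"wx":0,"wy":0,"wz":0.36,"gripper":0},
  {"x":-1.42,"y":2.98,"z":0,"wx":0,"wy":0,"wz":0.48,"gripper":0},
  {"x":-1.98,"y":3.59,"z":0,"wx":0,"wy":0,"wz":0.6,"gripper":0},
])

```text
clock: 7.67
eef_pos: [0.4992, 0.0247, 0.0453]
orientation: [0.564, 0.826, -0.0, -0.0]
wrist_force: [-0.7, -0.8, 0.0]
grip_width: 0.0
gripper_force: 0.0
```

```bash
python3 look.py
```

```text
corner r 0.0585 th 1.857 z 0.0453 phi 1.943 q6 -0.40 tool force [-0.5 -1.  -0. ] axis in tool [-6.92 -1.3  -0.  ] t 7.6667
```

>>> apply_moves([
  {"x":-0.22,"y":0.8,"z":0,"wx":0,"wy":0,"wz":0.12,"gripper":0},
  {"x":-0.53,"y":1.58,"z":0,"wx":0,"wy":0,"wz":0.24,"gripper":0},
  {"x":-0.93,"y":2.31,"z":0,"wx":0,"wy":0,"wz":0.36,"gripper":0},
  {"x":-1.42,"y":2.98,"z":0,"wx":0,"wy":0,"wz":0.48,"gripper":0},
  {"x":-1.98,"y":3.59,"z":0,"wx":0,"wy":0,"wz":0.6,"gripper":0},
])

```text
clock: 8.23
eef_pos: [0.5398, 0.0194, 0.0453]
orientation: [0.78, 0.625, -0.0, -0.0]
wrist_force: [0.3, 0.1, -0.6]
grip_width: -0.0001
gripper_force: 0.0
```

>>> apply_moves([
  {"x":-0.22,"y":0.8,"z":0,"wx":0,"wy":0,"wz":0.12,"gripper":0},
  {"x":-0.53,"y":1.58,"z":0,"wx":0,"wy":0,"wz":0.24,"gripper":0},
  {"x":-0.93,"y":2.31,"z":0,"wx":0,"wy":0,"wz":0.36,"gripper":0},
  {"x":-1.42,"y":2.98,"z":0,"wx":0,"wy":0,"wz":0.48,"gripper":0},
  {"x":-1.98,"y":3.59,"z":0,"wx":0,"wy":0,"wz":0.6,"gripper":0},
])

```text
clock: 8.65
eef_pos: [0.5706, -0.0078, 0.0452]
orientation: [0.93, 0.367, -0.0, -0.0]
wrist_force: [-0.3, -0.1, -0.5]
grip_width: 0.0
gripper_force: 0.0
```

>>> apply_moves([
  {"x":-0.22,"y":0.8,"z":0,"wx":0,"wy":0,"wz":0.12,"gripper":0},
  {"x":-0.53,"y":1.58,"z":0,"wx":0,"wy":0,"wz":0.24,"gripper":0},
  {"x":-0.93,"y":2.31,"z":0,"wx":0,"wy":0,"wz":0.36,"gripper":0},
  {"x":-1.42,"y":2.98,"z":0,"wx":0,"wy":0,"wz":0.48,"gripper":0},
  {"x":-1.98,"y":3.59,"z":0,"wx":0,"wy":0,"wz":0.6,"gripper":0},
])

```text
clock: 9.07
eef_pos: [0.5805, -0.0477, 0.0452]
orientation: [0.997, 0.075, -0.0, -0.0]
wrist_force: [0.1, 0.8, 0.5]
grip_width: 0.0
gripper_force: 0.0
```

>>> apply_moves([
  {"x":-0.22,"y":0.8,"z":0,"wx":0,"wy":0,"wz":0.12,"gripper":0},
  {"x":-0.53,"y":1.58,"z":0,"wx":0,"wy":0,"wz":0.24,"gripper":0},
  {"x":-0.93,"y":2.31,"z":0,"wx":0,"wy":0,"wz":0.36,"gripper":0},
  {"x":-1.42,"y":2.98,"z":0,"wx":0,"wy":0,"wz":0.48,"gripper":0},
  {"x":-1.98,"y":3.59,"z":0,"wx":0,"wy":0,"wz":0.6,"gripper":0},
])

```text
clock: 9.48
eef_pos: [0.5663, -0.0862, 0.0453]
orientation: [0.975, -0.223, -0.0, 0.0]
wrist_force: [0.1, 0.4, -0.2]
grip_width: -0.0002
gripper_force: 0.0
```

```bash
sed -i 's/C=np.array(\[.5123,-.0445\])/C=np.array([.5129,-.0449])/' h.py; python3 look.py; python3 -c "
from h import *
for z in(.0665,):
  f,_=ribs(cap('top'),z);print('full',f);
# dot-based: at start dot 2.507 <-> rib phase -.008
d=-.5235;f2=-.0077+(d-2.507);f2=(f2+.196)%.3927-.196;print('from dot',f2)
for g in f2+.19635+.3927*np.arange(-4,1):print(g,move(g,.0442,.046))"
```

```text
corner r 0.0553 th -0.558 z 0.0453 phi -0.449 q6 1.80 tool force [-0.1 -0.4  0.2] axis in tool [-6.6 -1.4  0. ] t 9.4833
full 0.03761139123568005
from dot 0.10340000000000032
-1.2710499999999998 (array([-3.29,  3.19, -0.06]), 'wz', np.float64(0.681), 'rot residual tilt', array([-3.0657e+00,  6.8580e-01,  3.0000e-04]), 'tcp', array([ 0.5235, -0.1005]))
-0.8783499999999996 (array([-1.79,  1.57, -0.06]), 'wz', np.float64(0.288), 'rot residual tilt', array([-3.0657e+00,  6.8580e-01,  3.0000e-04]), 'tcp', array([ 0.544 , -0.0922]))
-0.4856499999999997 (array([-1.03, -0.5 , -0.06]), 'wz', np.float64(-0.105), 'rot residual tilt', array([-3.0657e+00,  6.8580e-01,  3.0000e-04]), 'tcp', array([ 0.5597, -0.0767]))
-0.0929499999999997 (array([-1.12, -2.71, -0.06]), 'wz', np.float64(-0.497), 'rot residual tilt', array([-3.0657e+00,  6.8580e-01,  3.0000e-04]), 'tcp', array([ 0.5683, -0.0564]))
0.2997500000000003 (array([-2.04, -4.72, -0.06]), 'wz', np.float64(-0.89), 'rot residual tilt', array([-3.0657e+00,  6.8580e-01,  3.0000e-04]), 'tcp', array([ 0.5685, -0.0343]))
```

>>> apply_moves([
  {"x":-0.3,"y":-0.45,"z":0,"wx":0,"wy":0,"wz":-0.1,"gripper":0},
  {"x":-0.6,"y":-0.45,"z":0,"wx":0,"wy":0,"wz":-0.1,"gripper":0},
  {"x":-0.8,"y":-0.45,"z":0,"wx":0,"wy":0,"wz":-0.1,"gripper":0},
  {"x":-0.9,"y":-0.45,"z":0,"wx":0,"wy":0,"wz":-0.1,"gripper":0},
  {"x":-1.0,"y":-0.45,"z":0,"wx":0,"wy":0,"wz":-0.1,"gripper":0},
])

```text
clock: 10.1
eef_pos: [0.56, -0.0772, 0.0454]
orientation: [0.985, -0.172, 0.0, -0.0]
wrist_force: [0.9, 0.2, -1.4]
grip_width: 0.0002
gripper_force: 0.0
```

```bash
python3 look.py; python3 -c "
from h import *
arc()"
```

```text
corner r 0.0447 th -0.490 z 0.0454 phi -0.346 q6 1.71 tool force [ 0.8 -0.5  1.4] axis in tool [-5.53 -1.44 -0.  ] t 10.1
[ 0.13 -0.67] -0.12
[ 0.19 -1.36] -0.24
[ 0.16 -2.05] -0.36
[ 0.04 -2.72] -0.48
[-0.15 -3.38] -0.6
```

>>> apply_moves([
  {"x":0.08,"y":-0.67,"z":0,"wx":0,"wy":0,"wz":-0.12,"gripper":0},
  {"x":0.13,"y":-1.34,"z":0,"wx":0,"wy":0,"wz":-0.24,"gripper":0},
  {"x":0.1,"y":-2.02,"z":0,"wx":0,"wy":0,"wz":-0.36,"gripper":0},
  {"x":-0.01,"y":-2.69,"z":0,"wx":0,"wy":0,"wz":-0.48,"gripper":0},
  {"x":-0.2,"y":-3.34,"z":0,"wx":0,"wy":0,"wz":-0.6,"gripper":0},
])

```text
clock: 10.67
eef_pos: [0.5702, -0.0453, 0.0456]
orientation: [0.992, 0.13, 0.001, 0.0]
wrist_force: [2.8, -1.5, 0.9]
grip_width: -0.0003
gripper_force: 1.5
```

>>> apply_moves([
  {"x":0.13,"y":-0.67,"z":0,"wx":0,"wy":0,"wz":-0.12,"gripper":0},
  {"x":0.18,"y":-1.34,"z":0,"wx":0,"wy":0,"wz":-0.24,"gripper":0},
  {"x":0.15,"y":-2.02,"z":0,"wx":0,"wy":0,"wz":-0.36,"gripper":0},
  {"x":0.04,"y":-2.69,"z":0,"wx":0,"wy":0,"wz":-0.48,"gripper":0},
  {"x":-0.15,"y":-3.34,"z":0,"wx":0,"wy":0,"wz":-0.6,"gripper":0},
])

```text
clock: 11.08
eef_pos: [0.5609, -0.0128, 0.046]
orientation: [0.909, 0.417, 0.002, 0.001]
wrist_force: [6.3, 2.8, 1.1]
grip_width: -0.0002
gripper_force: 3.2
```

```bash
python3 look.py
```

```text
corner r 0.0453 th 0.695 z 0.0460 phi 0.861 q6 0.62 tool force [ 6.2  2.9 -1.1] axis in tool [-5.56 -1.55 -0.02] t 11.0833
wrist (array([313.06896552, 312.51724138]), np.int32(29)) 0.033285467204162526 0.4312370019551995
```

>>> apply_moves([
  {"x":0.13,"y":-0.67,"z":0,"wx":0,"wy":0,"wz":-0.12,"gripper":0},
  {"x":0.18,"y":-1.34,"z":0,"wx":0,"wy":0,"wz":-0.24,"gripper":0},
  {"x":0.15,"y":-2.02,"z":0,"wx":0,"wy":0,"wz":-0.36,"gripper":0},
  {"x":0.04,"y":-2.69,"z":0,"wx":0,"wy":0,"wz":-0.48,"gripper":0},
  {"x":-0.15,"y":-3.34,"z":0,"wx":0,"wy":0,"wz":-0.6,"gripper":0},
])

```text
clock: 11.65
eef_pos: [0.5338, 0.0078, 0.0457]
orientation: [0.745, 0.667, 0.001, 0.0]
wrist_force: [2.5, 1.4, 1.9]
grip_width: 0.0005
gripper_force: 0.9
```

>>> apply_moves([
  {"x":0.13,"y":-0.67,"z":0,"wx":0,"wy":0,"wz":-0.12,"gripper":0},
  {"x":0.18,"y":-1.34,"z":0,"wx":0,"wy":0,"wz":-0.24,"gripper":0},
  {"x":0.15,"y":-2.02,"z":0,"wx":0,"wy":0,"wz":-0.36,"gripper":0},
  {"x":0.04,"y":-2.69,"z":0,"wx":0,"wy":0,"wz":-0.48,"gripper":0},
  {"x":-0.15,"y":-3.34,"z":0,"wx":0,"wy":0,"wz":-0.6,"gripper":0},
])

```text
clock: 12.07
eef_pos: [0.5002, 0.01, 0.0456]
orientation: [0.514, 0.857, 0.0, 0.0]
wrist_force: [1.8, 0.9, 0.4]
grip_width: -0.0
gripper_force: 0.7
```

```bash
python3 look.py
```

```text
corner r 0.0439 th 1.910 z 0.0456 phi 2.061 q6 -0.54 tool force [-0.   2.  -0.4] axis in tool [-5.44 -1.46  0.  ] t 12.0667
wrist (array([312.5       , 311.58333333]), np.int32(12)) 0.03253865780967299 1.6634686953608062
```

>>> apply_moves([
  {"x":0.08,"y":-0.67,"z":0,"wx":0,"wy":0,"wz":-0.12,"gripper":0},
  {"x":0.13,"y":-1.34,"z":0,"wx":0,"wy":0,"wz":-0.24,"gripper":0},
  {"x":0.1,"y":-2.02,"z":0,"wx":0,"wy":0,"wz":-0.36,"gripper":0},
  {"x":-0.01,"y":-2.69,"z":0,"wx":0,"wy":0,"wz":-0.48,"gripper":0},
  {"x":-0.2,"y":-3.34,"z":0,"wx":0,"wy":0,"wz":-0.6,"gripper":0},
])

```text
clock: 12.63
eef_pos: [0.4719, -0.0075, 0.0455]
orientation: [0.241, 0.971, 0.0, 0.0]
wrist_force: [1.3, 1.8, 0.3]
grip_width: 0.0002
gripper_force: 0.7
```

```bash
python3 look.py
```

```text
corner r 0.0431 th 2.519 z 0.0455 phi 2.656 q6 -1.18 tool force [-0.3  2.2 -0.3] axis in tool [-5.37 -1.39  0.  ] t 12.6333
wrist (array([312.85714286, 311.92857143]), np.int32(14)) 0.03182538121472024 2.266660310338649
```

>>> apply_moves([
  {"x":0.08,"y":-0.67,"z":0,"wx":0,"wy":0,"wz":-0.12,"gripper":0},
  {"x":0.13,"y":-1.34,"z":0,"wx":0,"wy":0,"wz":-0.24,"gripper":0},
  {"x":0.1,"y":-2.02,"z":0,"wx":0,"wy":0,"wz":-0.36,"gripper":0},
  {"x":-0.01,"y":-2.69,"z":0,"wx":0,"wy":0,"wz":-0.48,"gripper":0},
  {"x":-0.2,"y":-3.34,"z":0,"wx":0,"wy":0,"wz":-0.6,"gripper":0},
])

```text
clock: 13.2
eef_pos: [0.458, -0.0378, 0.0454]
orientation: [-0.056, 0.998, 0.0, 0.0]
wrist_force: [-0.3, 1.8, 0.4]
grip_width: -0.0001
gripper_force: 0.6
```

```bash
python3 look.py
```

```text
corner r 0.0431 th 3.134 z 0.0454 phi -3.030 q6 -1.85 tool force [ 0.1  1.8 -0.4] axis in tool [-5.38 -1.31  0.  ] t 13.2
wrist (array([313.21212121, 312.45454545]), np.int32(33)) 0.03142096648205598 2.8771824503221333
```

>>> apply_moves([
  {"x":0.11,"y":-0.67,"z":0,"wx":0,"wy":0,"wz":-0.12,"gripper":0},
  {"x":0.16,"y":-1.34,"z":0,"wx":0,"wy":0,"wz":-0.24,"gripper":0},
  {"x":0.13,"y":-2.02,"z":0,"wx":0,"wy":0,"wz":-0.36,"gripper":0},
  {"x":0.02,"y":-2.69,"z":0,"wx":0,"wy":0,"wz":-0.48,"gripper":0},
])

```text
clock: 13.68
eef_pos: [0.4606, -0.0644, 0.0453]
orientation: [-0.291, 0.957, 0.0, -0.0]
wrist_force: [-0.7, 1.0, -0.2]
grip_width: -0.0002
gripper_force: 0.6
```

```bash
python3 look.py
```

```text
corner r 0.0435 th -2.665 z 0.0453 phi -2.551 q6 -2.38 tool force [0.  1.2 0.2] axis in tool [-5.42 -1.3  -0.  ] t 13.6833
wrist (array([314.        , 313.72307692]), np.int32(65)) 0.03135341931616252 -2.9356052950255007
```

>>> apply_moves([
  {"x":1.4,"y":0.1,"z":0,"wx":0,"wy":0,"wz":0,"gripper":0},
  {"x":1.4,"y":0.1,"z":0,"wx":0,"wy":0,"wz":0,"gripper":0},
])

```text
clock: 14.0
eef_pos: [0.4472, -0.0715, 0.0451]
orientation: [-0.288, 0.957, 0.0, -0.001]
wrist_force: [-0.0, 0.6, -0.4]
grip_width: -0.0
gripper_force: 0.0
```

```bash
python3 look.py
```

```text
corner r 0.0588 th -2.661 z 0.0451 phi -2.556 q6 -2.40 tool force [-0.3  0.5  0.4] axis in tool [-6.95 -1.41 -0.01] t 14.0
wrist (array([311.66666667, 329.        ]), np.int32(15)) 0.03563167202875049 -2.8927544438683515
```

Collar is now at about 9.4 rad, so about 3.15 rad is left. I unwind again.

>>> apply_moves([
  {"x":-0.22,"y":0.8,"z":0,"wx":0,"wy":0,"wz":0.12,"gripper":0},
  {"x":-0.53,"y":1.58,"z":0,"wx":0,"wy":0,"wz":0.24,"gripper":0},
  {"x":-0.93,"y":2.31,"z":0,"wx":0,"wy":0,"wz":0.36,"gripper":0},
  {"x":-1.42,"y":2.98,"z":0,"wx":0,"wy":0,"wz":0.48,"gripper":0},
  {"x":-1.98,"y":3.59,"z":0,"wx":0,"wy":0,"wz":0.6,"gripper":0},
])

```text
clock: 14.57
eef_pos: [0.445, -0.03, 0.0454]
orientation: [0.008, 1.0, -0.0, 0.0]
wrist_force: [0.6, 0.3, -0.0]
grip_width: -0.0
gripper_force: 0.0
```

>>> apply_moves([
  {"x":-0.22,"y":0.8,"z":0,"wx":0,"wy":0,"wz":0.12,"gripper":0},
  {"x":-0.53,"y":1.58,"z":0,"wx":0,"wy":0,"wz":0.24,"gripper":0},
  {"x":-0.93,"y":2.31,"z":0,"wx":0,"wy":0,"wz":0.36,"gripper":0},
  {"x":-1.42,"y":2.98,"z":0,"wx":0,"wy":0,"wz":0.48,"gripper":0},
  {"x":-1.98,"y":3.59,"z":0,"wx":0,"wy":0,"wz":0.6,"gripper":0},
])

```text
clock: 14.98
eef_pos: [0.4652, 0.0059, 0.0454]
orientation: [0.303, 0.953, 0.0, 0.0]
wrist_force: [0.3, -0.2, -0.5]
grip_width: 0.0002
gripper_force: 0.0
```

>>> apply_moves([
  {"x":-0.22,"y":0.8,"z":0,"wx":0,"wy":0,"wz":0.12,"gripper":0},
  {"x":-0.53,"y":1.58,"z":0,"wx":0,"wy":0,"wz":0.24,"gripper":0},
  {"x":-0.93,"y":2.31,"z":0,"wx":0,"wy":0,"wz":0.36,"gripper":0},
  {"x":-1.42,"y":2.98,"z":0,"wx":0,"wy":0,"wz":0.48,"gripper":0},
  {"x":-1.98,"y":3.59,"z":0,"wx":0,"wy":0,"wz":0.6,"gripper":0},
])

```text
clock: 15.4
eef_pos: [0.5022, 0.024, 0.0454]
orientation: [0.571, 0.821, 0.0, 0.0]
wrist_force: [-0.4, -0.6, -0.3]
grip_width: -0.0001
gripper_force: 0.0
```

>>> apply_moves([
  {"x":-0.22,"y":0.8,"z":0,"wx":0,"wy":0,"wz":0.12,"gripper":0},
  {"x":-0.53,"y":1.58,"z":0,"wx":0,"wy":0,"wz":0.24,"gripper":0},
  {"x":-0.93,"y":2.31,"z":0,"wx":0,"wy":0,"wz":0.36,"gripper":0},
  {"x":-1.42,"y":2.98,"z":0,"wx":0,"wy":0,"wz":0.48,"gripper":0},
  {"x":-1.98,"y":3.59,"z":0,"wx":0,"wy":0,"wz":0.6,"gripper":0},
])

```text
clock: 15.82
eef_pos: [0.5428, 0.0181, 0.0453]
orientation: [0.788, 0.616, 0.0, 0.0]
wrist_force: [-0.6, 0.6, -0.3]
grip_width: -0.0002
gripper_force: 0.0
```

```bash
python3 look.py
```

```text
corner r 0.0576 th 1.227 z 0.0453 phi 1.327 q6 0.21 tool force [ 0.5 -0.7  0.3] axis in tool [-6.84 -1.38 -0.  ] t 15.8167
```

>>> apply_moves([
  {"x":-0.22,"y":0.8,"z":0,"wx":0,"wy":0,"wz":0.12,"gripper":0},
  {"x":-0.53,"y":1.58,"z":0,"wx":0,"wy":0,"wz":0.24,"gripper":0},
  {"x":-0.93,"y":2.31,"z":0,"wx":0,"wy":0,"wz":0.36,"gripper":0},
  {"x":-1.42,"y":2.98,"z":0,"wx":0,"wy":0,"wz":0.48,"gripper":0},
  {"x":-1.98,"y":3.59,"z":0,"wx":0,"wy":0,"wz":0.6,"gripper":0},
])

```text
clock: 16.38
eef_pos: [0.5723, -0.0099, 0.0453]
orientation: [0.934, 0.358, -0.0, -0.0]
wrist_force: [-0.3, -0.3, 0.6]
grip_width: -0.0002
gripper_force: 0.0
```

>>> apply_moves([
  {"x":-0.22,"y":0.8,"z":0,"wx":0,"wy":0,"wz":0.12,"gripper":0},
  {"x":-0.53,"y":1.58,"z":0,"wx":0,"wy":0,"wz":0.24,"gripper":0},
  {"x":-0.93,"y":2.31,"z":0,"wx":0,"wy":0,"wz":0.36,"gripper":0},
  {"x":-1.42,"y":2.98,"z":0,"wx":0,"wy":0,"wz":0.48,"gripper":0},
  {"x":-1.98,"y":3.59,"z":0,"wx":0,"wy":0,"wz":0.6,"gripper":0},
])

```text
clock: 16.8
eef_pos: [0.5815, -0.05, 0.0453]
orientation: [0.998, 0.066, -0.0, -0.0]
wrist_force: [0.3, 0.6, -0.4]
grip_width: 0.0
gripper_force: 0.0
```

>>> apply_moves([
  {"x":-0.22,"y":0.8,"z":0,"wx":0,"wy":0,"wz":0.12,"gripper":0},
  {"x":-0.53,"y":1.58,"z":0,"wx":0,"wy":0,"wz":0.24,"gripper":0},
  {"x":-0.93,"y":2.31,"z":0,"wx":0,"wy":0,"wz":0.36,"gripper":0},
  {"x":-1.42,"y":2.98,"z":0,"wx":0,"wy":0,"wz":0.48,"gripper":0},
  {"x":-1.98,"y":3.59,"z":0,"wx":0,"wy":0,"wz":0.6,"gripper":0},
])

```text
clock: 17.22
eef_pos: [0.5665, -0.0882, 0.0453]
orientation: [0.973, -0.232, -0.0, -0.0]
wrist_force: [0.2, -0.2, 0.2]
grip_width: 0.0005
gripper_force: 0.0
```

```bash
python3 look.py; python3 -c "
from h import *
# finger pushes at dot+.26; groove contact there; choose ~.08 behind contact
for k in range(-7,10):
  g=-2.92+.26-.08+.3927*k
  if -.9<g<-.2: print(g,move(g,.0442,.047))"
```

```text
corner r 0.0568 th -0.583 z 0.0453 phi -0.467 q6 1.82 tool force [ 0.2  0.1 -0.2] axis in tool [-6.74 -1.45  0.  ] t 17.2167
-0.7765000000000002 (array([-1.58,  0.86, -0.16]), 'wz', np.float64(0.166), 'rot residual tilt', array([-3.0587e+00,  7.1660e-01,  4.0000e-04]), 'tcp', array([ 0.5487, -0.0888]))
-0.38380000000000036 (array([-1.08, -1.29, -0.16]), 'wz', np.float64(-0.226), 'rot residual tilt', array([-3.0587e+00,  7.1660e-01,  4.0000e-04]), 'tcp', array([ 0.5627, -0.0718]))
```

>>> apply_moves([
  {"x":0.0,"y":-0.75,"z":-0.2,"wx":0,"wy":0,"wz":-0.12,"gripper":0},
  {"x":-0.4,"y":-1.29,"z":-0.2,"wx":0,"wy":0,"wz":-0.23,"gripper":0},
  {"x":-0.8,"y":-1.29,"z":-0.2,"wx":0,"wy":0,"wz":-0.23,"gripper":0},
  {"x":-0.95,"y":-1.29,"z":-0.2,"wx":0,"wy":0,"wz":-0.23,"gripper":0},
  {"x":-1.05,"y":-1.29,"z":-0.2,"wx":0,"wy":0,"wz":-0.23,"gripper":0},
])

```text
clock: 17.78
eef_pos: [0.563, -0.0717, 0.0473]
orientation: [0.993, -0.118, -0.0, -0.0]
wrist_force: [-0.3, 0.0, -0.1]
grip_width: -0.0002
gripper_force: 0.0
```

```bash
python3 look.py
```

```text
corner r 0.0445 th -0.380 z 0.0473 phi -0.236 q6 1.62 tool force [-0.3  0.1  0.1] axis in tool [-5.5  -1.44  0.  ] t 17.7833
```

Clean entry with no contact. Now I push round four arcs.

>>> apply_moves([
  {"x":0.13,"y":-0.67,"z":0,"wx":0,"wy":0,"wz":-0.12,"gripper":0},
  {"x":0.18,"y":-1.35,"z":0,"wx":0,"wy":0,"wz":-0.24,"gripper":0},
  {"x":0.15,"y":-2.03,"z":0,"wx":0,"wy":0,"wz":-0.36,"gripper":0},
  {"x":0.04,"y":-2.7,"z":0,"wx":0,"wy":0,"wz":-0.48,"gripper":0},
  {"x":-0.15,"y":-3.36,"z":0,"wx":0,"wy":0,"wz":-0.6,"gripper":0},
])

```text
clock: 18.35
eef_pos: [0.5704, -0.0392, 0.0476]
orientation: [0.983, 0.184, 0.001, 0.0]
wrist_force: [3.4, -1.3, 1.3]
grip_width: 0.0003
gripper_force: 1.7
```

>>> apply_moves([
  {"x":0.13,"y":-0.67,"z":0,"wx":0,"wy":0,"wz":-0.12,"gripper":0},
  {"x":0.18,"y":-1.34,"z":0,"wx":0,"wy":0,"wz":-0.24,"gripper":0},
  {"x":0.15,"y":-2.02,"z":0,"wx":0,"wy":0,"wz":-0.36,"gripper":0},
  {"x":0.04,"y":-2.69,"z":0,"wx":0,"wy":0,"wz":-0.48,"gripper":0},
  {"x":-0.15,"y":-3.34,"z":0,"wx":0,"wy":0,"wz":-0.6,"gripper":0},
])

```text
clock: 18.77
eef_pos: [0.5576, -0.0079, 0.048]
orientation: [0.885, 0.466, 0.002, 0.001]
wrist_force: [7.4, 4.8, -0.0]
grip_width: -0.0001
gripper_force: 3.9
```

>>> apply_moves([
  {"x":0.11,"y":-0.67,"z":0,"wx":0,"wy":0,"wz":-0.12,"gripper":0},
  {"x":0.16,"y":-1.34,"z":0,"wx":0,"wy":0,"wz":-0.24,"gripper":0},
  {"x":0.13,"y":-2.02,"z":0,"wx":0,"wy":0,"wz":-0.36,"gripper":0},
  {"x":0.02,"y":-2.69,"z":0,"wx":0,"wy":0,"wz":-0.48,"gripper":0},
  {"x":-0.17,"y":-3.34,"z":0,"wx":0,"wy":0,"wz":-0.6,"gripper":0},
])

```text
clock: 19.18
eef_pos: [0.5289, 0.0108, 0.0481]
orientation: [0.707, 0.707, 0.002, 0.0]
wrist_force: [5.0, 15.4, 2.4]
grip_width: 0.0002
gripper_force: 6.7
```

>>> apply_moves([
  {"x":0.08,"y":-0.67,"z":0,"wx":0,"wy":0,"wz":-0.12,"gripper":0},
  {"x":0.13,"y":-1.34,"z":0,"wx":0,"wy":0,"wz":-0.24,"gripper":0},
  {"x":0.1,"y":-2.02,"z":0,"wx":0,"wy":0,"wz":-0.36,"gripper":0},
  {"x":-0.01,"y":-2.69,"z":0,"wx":0,"wy":0,"wz":-0.48,"gripper":0},
  {"x":-0.2,"y":-3.34,"z":0,"wx":0,"wy":0,"wz":-0.6,"gripper":0},
])

```text
clock: 19.6
eef_pos: [0.4938, 0.0093, 0.0476]
orientation: [0.467, 0.884, 0.001, -0.001]
wrist_force: [-6.7, 19.0, 8.1]
grip_width: 0.0
gripper_force: 7.9
```

```bash
sed -i 's/.067/.0695/' look.py; python3 look.py
```

```text
corner r 0.0451 th 2.017 z 0.0476 phi 2.171 q6 -0.66 tool force [19.5  5.2 -8.1] axis in tool [-5.55 -1.49 -0.02] t 19.6
```

Radial force has built up to 19 N, so I ease off outward before going on.

>>> apply_moves([
  {"x":0.15,"y":0,"z":0,"wx":0,"wy":0,"wz":0,"gripper":0},
  {"x":0.15,"y":0,"z":0,"wx":0,"wy":0,"wz":0,"gripper":0},
])

```text
clock: 19.92
eef_pos: [0.4938, 0.0086, 0.0474]
orientation: [0.47, 0.883, -0.0, 0.0]
wrist_force: [-0.6, 0.0, 0.1]
grip_width: -0.0
gripper_force: 0.0
```

```bash
python3 look.py; python3 -c "
from h import *
c=cap('top');save(c,'t5.png',(310,205,430,305),5)
h=cv2.cvtColor(c['image'],cv2.COLOR_RGB2HSV)
print(blobs(((h[...,0]<8)|(h[...,0]>172))&(h[...,1]>170)&(h[...,2]>60),4))"
```

```text
corner r 0.0444 th 2.028 z 0.0474 phi 2.164 q6 -0.65 tool force [ 0.4 -0.5 -0.1] axis in tool [-5.5 -1.4  0. ] t 19.9167
[(array([168.05490956,  56.42118863]), np.int32(3096)), (array([  6.5 , 168.25]), np.int32(4)), (array([  3.03846154, 173.42307692]), np.int32(26)), (array([ 10.5, 172.5]), np.int32(4))]
```

View pics/t5.png

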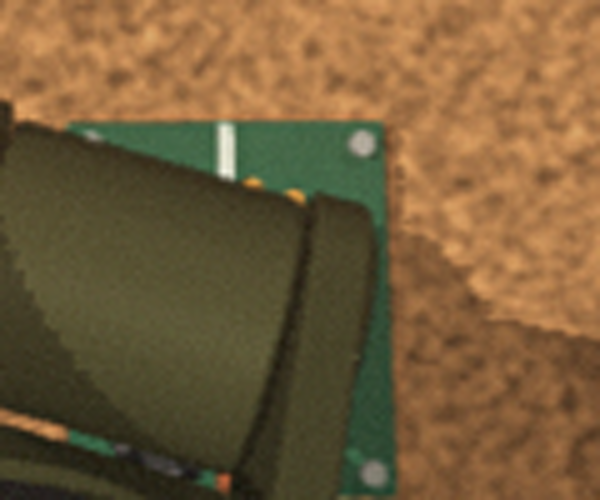

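The arm hides the collar in the top view; only the line at (227,150) and two ribs show. I go a little farther round and look again.

>>> apply_moves([
  {"x":0.11,"y":-0.67,"z":0,"wx":0,"wy":0,"wz":-0.12,"gripper":0},
  {"x":0.15,"y":-1.34,"z":0,"wx":0,"wy":0,"wz":-0.24,"gripper":0},
  {"x":0.1,"y":-2.02,"z":0,"wx":0,"wy":0,"wz":-0.36,"gripper":0},
])

```text
clock: 20.37
eef_pos: [0.4764, -0.0018, 0.0474]
orientation: [0.301, 0.954, 0.0, 0.0]
wrist_force: [0.9, 0.7, 0.3]
grip_width: -0.0003
gripper_force: 0.6
```

```bash
python3 look.py
```

```text
corner r 0.0441 th 2.387 z 0.0474 phi 2.531 q6 -1.04 tool force [-0.3  1.  -0.3] axis in tool [-5.46 -1.43  0.  ] t 20.3667
top (array([364., 247.]), np.int32(21)) 0.03478694383260119 -0.04847986146159429
```

The dot is at -0.05 rad and the line at about 0.24, and it is engaged. I push 0.2 rad.

>>> apply_moves([
  {"x":0.1,"y":-0.56,"z":0,"wx":0,"wy":0,"wz":-0.1,"gripper":0},
  {"x":0.14,"y":-1.12,"z":0,"wx":0,"wy":0,"wz":-0.2,"gripper":0},
  {"x":0.14,"y":-1.12,"z":0,"wx":0,"wy":0,"wz":-0.2,"gripper":0},
])

```text
clock: 20.77
eef_pos: [0.4688, -0.0103, 0.0474]
orientation: [0.207, 0.978, -0.0, -0.0]
wrist_force: [-0.3, 0.2, 1.5]
grip_width: -0.0002
gripper_force: 0.0
```

```bash
cat >> look.py <<'E'
c=cap('top');h=cv2.cvtColor(c['image'],cv2.COLOR_RGB2HSV)
w=(h[...,1]<60)&(h[...,2]>150);w[:225]=0;w[250:]=0;w[:,:340]=0;w[:,375:]=0
for m,a in blobs(w,8):
    q=onz(c,*m,.011)[:2];ys,xs=np.where(w);P=np.array([onz(c,x,y,.011)[:2] for x,y in zip(xs,ys)])
    d=cv2.fitLine(P.astype(np.float32),2,0,.001,.001).ravel();print('line',m,a,np.arctan2(*(q-C)[::-1]),'dir',np.arctan2(d[1],d[0]))
E
python3 look.py
```

```text
corner r 0.0437 th 2.593 z 0.0474 phi 2.725 q6 -1.25 tool force [ 0.4  0.1 -1.5] axis in tool [-5.43 -1.37  0.  ] t 20.7667
top (array([360., 246.]), np.int32(21)) 0.03539223597635343 0.1693556491507381
line [354.93939394 234.66666667] 33 0.24791542541651432 dir 0.20903957
```

>>> apply_moves([
  {"x":0.05,"y":-0.2,"z":0,"wx":0,"wy":0,"wz":-0.035,"gripper":0},
  {"x":0.09,"y":-0.39,"z":0,"wx":0,"wy":0,"wz":-0.07,"gripper":0},
  {"x":0.09,"y":-0.39,"z":0,"wx":0,"wy":0,"wz":-0.07,"gripper":0},
])

```text
clock: 21.22
eef_pos: [0.4665, -0.0132, 0.0474]
orientation: [0.173, 0.985, 0.0, 0.0]
wrist_force: [0.5, 0.8, -0.0]
grip_width: -0.0002
gripper_force: 0.4
```

```bash
python3 look.py
```

```text
corner r 0.0438 th 2.658 z 0.0474 phi 2.794 q6 -1.33 tool force [-0.2  1.   0. ] axis in tool [-5.44 -1.39  0.  ] t 21.2167
top (array([359., 246.]), np.int32(21)) 0.03533369914418592 0.2220967874022364
line [354.97142857 234.65714286] 35 0.24687916038298158 dir 0.22309381
```

Dot 0.222 against line about 0.23. Now I back off, rise and check.

>>> apply_moves([
  {"x":0.2,"y":0.1,"z":0,"wx":0,"wy":0,"wz":0,"gripper":0},
  {"x":2.5,"y":0.1,"z":0,"wx":0,"wy":0,"wz":0,"gripper":0},
  {"x":4,"y":0.1,"z":-3,"wx":0,"wy":0,"wz":0,"gripper":0},
  {"x":5,"y":0.1,"z":-7,"wx":0,"wy":0,"wz":0,"gripper":0},
  {"x":5,"y":0.1,"z":-11,"wx":0,"wy":0,"wz":0,"gripper":0},
])

```text
clock: 21.83
eef_pos: [0.4173, 0.0052, 0.158]
orientation: [0.173, 0.985, -0.0, -0.002]
wrist_force: [1.5, -0.1, -0.3]
grip_width: 0.0002
gripper_force: 0.0
```

>>> apply_moves([
  {"x":3,"y":0,"z":-4,"wx":0,"wy":0,"wz":0,"gripper":0},
  {"x":6,"y":0,"z":-8,"wx":0,"wy":0,"wz":0,"gripper":0},
  {"x":6,"y":0,"z":-8,"wx":0,"wy":0,"wz":0,"gripper":0},
  {"x":6,"y":0,"z":-8,"wx":0,"wy":0,"wz":0,"gripper":0},
])

```text
clock: 22.17
eef_pos: [0.3629, 0.0255, 0.2405]
orientation: [0.172, 0.985, 0.0, 0.003]
wrist_force: [0.2, 0.2, -0.4]
grip_width: 0.0004
gripper_force: 0.0
```

```bash
python3 look.py; python3 -c "
from h import *
save(cap('top'),'t6.png',(310,215,410,315),6)"
```

```text
corner r 0.1542 th 2.748 z 0.2405 phi 2.795 q6 -1.25 tool force [-0.1  0.3  0.4] axis in tool [-16.5   -1.53   0.09] t 22.1667
top (array([359., 246.]), np.int32(21)) 0.03533369914418592 0.2220967874022364
wrist (array([318.36363636, 328.77272727]), np.int32(22)) 0.03583946992954957 0.21421261620707682
line [354.97058824 234.82352941] 34 0.2471086520983733 dir 0.22493939
```

View pics/t6.png

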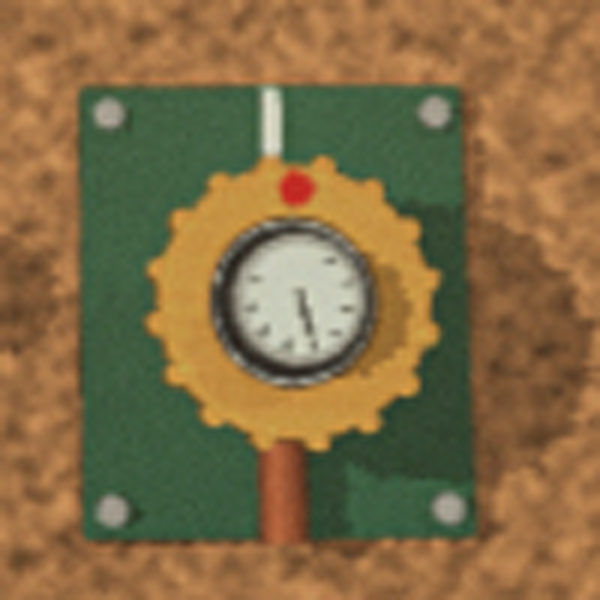

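The view shows the dot at crop (296,188), in line with the white stripe at (271,123) once the height parallax is allowed for: 0.22 against about 0.23 rad. The gauge is seated and the arm is clear. The collar has gone 2.28 → 12.56 rad.

```bash
python3 -c "
from cell import manip
print(manip.close_job())"
```

```text
the job is handed in; nothing more can be done
None
```

The collar is loosened to about 12.56 rad, with the red dot at the white line for the second time (0.22 against about 0.23 rad measured). The gauge is still seated, no contact with the loose parts showed (they were not re-measured), the arm is clear, and I handed the job in at about 22 s.

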